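# Start the mug printer from its wireless switches

## Robot

A 6-joint arm with a two-finger parallel gripper is mounted at the origin on the work surface. World frame = base frame: x ahead of the robot, y to its left, z up, the work surface at z = 0. Lengths are in m, angles in degrees, forces in N, time in s.
With the tool pointing down it reaches from about 0.35 to 0.875 m from the base axis. Payload 4.2 kg.
Tool frame: the origin (TCP) lies on the mounting face of the last link; the fingertips stand 182 mm ahead of it and the grasp point (between the pads) lies 164 mm ahead of it (r.tcp_to_grasp is the distance from the TCP to the grasp point, in m); z points along the fingers, y is the line along which they close (so a half turn about z gives the same grasp; the last joint's range is limited). The gripper opens to 87 mm and grips with 3 to 60 N. Pads are 19 mm wide; open, the fingers measure 117 mm over their backs; the gripper's body (75 mm by 190 mm) begins 51 mm behind the grasp point.
Start: joints at [84.889, 22.042, 0.453, 0, -68.411, -14.817], TCP at [0.213, 0.588, 0.405] pointing down, gripper open.
Joint ranges: [-179.83, 179.83], [-69.29, 118.12], [-61.27, 80.66], [-181.25, 117.63], [-171.15, -9.14], [-177.46, 177.46]. Speed limits (degrees/s): [159.86, 159.86, 180, 180, 180, 180].

## Interface

Orientations are given as a 3x3 rotation matrix whose columns are the frame's x, y, z axes.
In Python, from station import sense, eyes, r gives the robot as it stands.
- The arm moves only by the tool jog_arm, never from a script. Its argument "increments" is a list of rows, each a list of 4 numbers: the shift along the tool's x, y, z normalised to -1 to 1, where 1 is 0.02 m, then the turn about the tool's z normalised to -1 to 1, where 1 is 0.08 rad. A call has 1 to 10 rows; each row shifts and turns the commanded pose from where the row before left it, along the tool's axes as they then stand; what a row does not reach is not made up. A row lasts 1/10 s, in which the tool goes at most 50 mm and 8.59 degrees, less where a joint would pass 70% of its speed; a pose out of reach is approached as far as the arm can. A call with a number of a shift or a turn outside -1 to 1 is refused whole. A call with a gripper value outside its range is refused whole. "grip" is the finger opening in mm, from 0 to 87, set as the call begins (left out, the last holds). The fingers move at their own pace and stop on an object; the grip force is fixed at half the most. Time passes only in rows, so rows that do not move let the fingers close. It gives the time, the measured TCP pose, the force, the opening and the grip force at its end, in the units of the state.
- sense(): the state, without advancing time (a new reading comes with each control period).
- eyes.capture(name): name is "scene" or "top" or "wrist"; returns the picture (384x512x3 uint8, blue, green, red); there is no depth.
- eyes.get_calibration(name): a dict with "camera_matrix" (3x3 intrinsics, pixels), "R" (3x3) and "t" (3): a world point X has camera coordinates R X + t; the wrist camera has in their place "T_tool_cam" (4x4, takes a point from camera to tool coordinates, whose origin is the TCP and whose axes are the flange's). Camera axes: x right, y down, z forward; pixel columns grow to the right and rows downward; lengths in m; the calibration is good to about 2 mm. A picture is of the moment at which its call begins: read the wrist's pose just before it. get_calibration takes no time and is no camera call.
- r.finish_job(): hands the job in; it is judged then, once.
Trained networks look in the newest picture that a camera, given by its name, has taken for a name from the list of things; names that differ only in an ending like _2 or _b are one class to them, and where a whole thing is asked for, a point or a joint stands for the part that bears it (a point fixed in the world has none). Each returns a list of dicts, best first, with "conf" (0 to 1); they miss things now and then, are a little off and sometimes report something else, mostly with a low value. They report only what shows in the picture. A call takes as long as a camera call. They do not tell look-alikes from the thing itself.
- eyes.spot_in(camera, name): "centre" ([x, y, z] in m, in world coordinates, good to about 4 mm: the middle of the surface that is visible of it).
- eyes.outline_of(camera, name): "mask" (384x512 bool, what is visible of it).
The state is a dict: "time_s": time; "joints": joint angles; "joint_velocities": joint speeds; "effort": joint torques, N m; "tcp_pos": TCP position; "ee_rot": TCP orientation; "wrist_force": force on the tool from outside, world axes, zero at the start; "moment": the same for the moment, N m; "gripper_width": opening from 0.0 (shut) to 1.0 (fully open); "gripper_force": force on a finger pad.
Only numpy, scipy, OpenCV 4.12 (cv2) and the standard library are available. Lean on these libraries where they do the work, as an engineer would, in place of code of your own. Each camera call takes 0.05 s, during which the arm holds its last target. There are 200 camera calls.

## Task

Start the mug printer by pressing its switches with the fingertips (keeping the fingers closed is easiest): first press the white-striped, raised end of the black rocker fully down to switch the power on, then press the blue clamp button all the way down, then the green start button all the way down; both buttons stay down by themselves. Do not press the red cancel button. Only press: do not pick up or push away the switch boxes, and leave the mugs, kraft boxes, tape roll and marker where they stand.

Things in the scene. Friction and masses are not known exactly. Their poses are not given: they have to be found in the camera images.
- rocker_switch: loose light-grey wireless switch box on rubber feet, 110 x 66 x 45 mm (x, y, z), about 0.65 kg, with a black rocker paddle on top. Origin at the centre of its underside, z up, x along the paddle's length; the end that starts raised, marked by a white stripe, is at the box's -x end. It slides only if pushed sideways
- rocker (a joint): tilt of the black paddle in rad: 0 = off (striped end up; starts at 0 to 0.06), 0.4 = fully on (striped end down, hard stop). Paddle 80 x 36 x 10 mm, pivoting about the box's y axis at the box's centre, 59 mm above the table, clear above the box; it stays where it is left. About 2 N straight down on the stripe moves it, about 5 N if a wide finger bears nearer the pivot
- rocker_press (a point): the white stripe: point on the paddle's top face, 28 mm from the pivot in the box's -x direction, the place to press. About 70 mm above the table when off, 59 mm when fully on
- blue_switch: loose light-grey wireless switch box on rubber feet, 90 x 66 x 45 mm (x, y, z), about 0.6 kg, with one round blue push button (mug-clamp) in the middle of its top. Origin at the centre of its underside, z up. It slides only if pushed sideways
- blue_button (a joint): how far the blue button is pressed in: 0 (to 0.0008 at the start) = out, 0.007 m = fully down. It moves under about 4 N, is hard at the bottom, and stays down where it is left (latching)
- blue_top (a point): centre of the top face of the blue button, 34 mm in diameter; 58 mm above the table when out, 51 mm when fully down (still 6 mm proud of the box)
- green_switch: loose light-grey wireless switch box on rubber feet, 90 x 66 x 45 mm (x, y, z), about 0.6 kg, with one round green push button (start) in the middle of its top. Origin at the centre of its underside, z up. It slides only if pushed sideways
- green_button (a joint): how far the green button is pressed in: 0 (to 0.0008 at the start) = out, 0.007 m = fully down. It moves under about 4 N, is hard at the bottom, and stays down where it is left (latching)
- green_top (a point): centre of the top face of the green button, 34 mm in diameter; 58 mm above the table when out, 51 mm when fully down (still 6 mm proud of the box)
- red_switch: loose light-grey wireless switch box on rubber feet, 90 x 66 x 45 mm (x, y, z), about 0.6 kg, with one round red push button (cancel) in the middle of its top. Origin at the centre of its underside, z up. It slides only if pushed sideways
- red_button (a joint): how far the red button is pressed in: 0 (to 0.0008 at the start) = out, 0.007 m = fully down. It moves under about 4 N, is hard at the bottom, and stays down where it is left (latching)
- red_top (a point): centre of the top face of the red button, 34 mm in diameter; 58 mm above the table when out, 51 mm when fully down (still 6 mm proud of the box)
- mug_near: loose dark-green enamel mug, white inside, 84 mm across, 80 mm tall, handle at its +y reaching 70 mm from the axis; origin at the centre of its underside; stands on the bench near the robot, right of centre. Leave alone
- mug_left: loose dark-green enamel mug, white inside, 84 mm across, 80 mm tall, handle at its +y reaching 70 mm from the axis; origin at the centre of its underside; stands on the bench near the robot, to its left. Leave alone
- mug_stack: loose dark-green enamel mug, white inside, 84 mm across, 80 mm tall, handle at its +y reaching 70 mm from the axis; origin at the centre of its underside; stands on top of kraft box kraft_stack, rim 185 mm above the bench. Leave alone
- kraft_mid: loose closed brown kraft mug box, 110 x 110 x 105 mm, origin at the centre of its underside; behind the switch boxes, near the middle. Leave alone
- kraft_stack: loose closed brown kraft mug box, 110 x 110 x 105 mm, origin at the centre of its underside; at the back right, carries a mug. Leave alone
- tape_roll: loose roll of brown tape lying flat, 90 mm across, 25 mm high, origin at the centre of its underside. Leave alone
- marker: loose black marker pen with an orange cap, 140 x 14 x 14 mm, lying along its x; origin on its underside. Leave alone
Mind the look-alikes: they are no part of the job. What is shaped like the green_switch but pink or purple is not meant.

How it is judged (in metres and radians):
On the way, in this order (a step that is already met when the one before it is completed fails the run):
1. the rocker is fully on (value of joint rocker above 0.34 rad), for 0.2 s.
2. the blue button is fully down (value of joint blue_button above 0.0055 m), for 0.2 s.
3. the green button is fully down (value of joint green_button above 0.0055 m), for 0.2 s.
At the end, for the whole second after the job is handed in: rocker on (at least 0.34 of 0.4 rad), blue and green buttons down (at least 5.5 of 7 mm), red button out (under 2 mm), switch boxes at rest within 30 mm of where they began, mugs, kraft boxes, tape roll and marker within 20 mm (value of joint rocker above 0.34 rad and value of joint each of blue_button, green_button above 0.0055 m and value of joint red_button below 0.002 m and distance of each of rocker_switch, blue_switch, green_switch, red_switch from where it was at the start of the episode below 0.03 m and linear speed of each of rocker_switch, blue_switch, green_switch, red_switch below 0.02 m/s and distance of each of mug_near, mug_left, kraft_mid, kraft_stack, mug_stack, tape_roll, marker from where it was at the start of the episode below 0.02 m); the robot touches nothing.
It fails at once if the blue button is pressed before the rocker is on (value of joint blue_button above 0.003 m and value of joint rocker below 0.3 rad).
It fails at once if the green button is pressed before the blue one is down (value of joint green_button above 0.003 m and value of joint blue_button below 0.005 m).
It fails at once if the red button is pressed (value of joint red_button above 0.003 m).
It fails at once if a switch box is lifted off the bench, tipped, or shifted more than 30 mm (height (world z) of any of rocker_switch, blue_switch, green_switch, red_switch above 0.008 m or angle between any of rocker_switch, blue_switch, green_switch, red_switch's own z axis and vertical above 0.15 rad or distance of any of rocker_switch, blue_switch, green_switch, red_switch from where it was at the start of the episode above 0.03 m).
It fails at once if a mug, kraft box, the tape roll or the marker is moved more than 20 mm or tipped (distance of any of mug_near, mug_left, kraft_mid, kraft_stack, mug_stack, tape_roll, marker from where it was at the start of the episode above 0.02 m or angle between any of mug_near, mug_left, kraft_mid, kraft_stack, mug_stack, tape_roll, marker's own z axis and vertical above 0.2 rad).
It also fails if it takes over 48 s, if anything falls off the work surface, if the arm or the gripper's body presses on something with over 40 N, if the wrist force passes 120 N, or if a joint passes its speed limit or range.

## Working session

There is one attempt and no reset: what is moved stays moved. The work goes in short steps, Python scripts to look and compute and a tool call to move; the robot and the scene stay as the last step left them, time stands still between calls to the robot, and variables do not carry over. Pictures are saved under pics/ and viewed, at most 10 in all, crops included, and the job is handed in when it is done.

Besides the shell and the picture viewer there is one more tool, called by a JSON object that holds its "fn" and its "kwargs". jog_arm: Moves the arm, as the interface text tells. Its arguments: {"type":"object","properties":{"increments":{"type":"array"},"grip":{"type":"number"}},"required":["increments"]}

```bash
mkdir -p pics; python3 - <<'E'
from station import sense, eyes, r
import cv2,numpy as np
s=sense();print(s['time_s'],s['tcp_pos'],np.round(s['ee_rot'],3).tolist(),s['wrist_force'],r.tcp_to_grasp)
for c in ("top","scene"):
    cv2.imwrite(f"pics/{c}.png",cv2.resize(eyes.capture(c),(768,576)))
    for n in ("rocker_switch","rocker_press","blue_top","green_top","red_top","mug_near","mug_left","mug_stack","kraft_mid","kraft_stack"):
        print(c,n,[(np.round(d['centre'],3).tolist(),round(d['conf'],2)) for d in eyes.spot_in(c,n)[:4]])
E
```

```text
0.0 [0.21292436 0.58738483 0.40365167] [[0.94, -0.341, -0.001], [-0.341, -0.94, -0.002], [0.0, 0.002, -1.0]] [-0.01131224  0.40757818  0.48854254] 0.1635
top rocker_switch [([0.596, -0.088, 0.039], 0.56)]
top rocker_press [([0.605, -0.094, 0.061], 0.58)]
top blue_top [([0.484, 0.101, 0.059], 0.56)]
top green_top [([0.598, 0.267, 0.061], 0.61), ([0.698, 0.445, 0.06], 0.53), ([0.694, 0.099, 0.104], 0.26)]
top red_top [([0.514, -0.288, 0.056], 0.57)]
top mug_near [([0.764, -0.256, 0.148], 0.72), ([0.415, -0.131, 0.007], 0.6)]
top mug_left [([0.406, 0.272, 0.004], 0.64), ([0.52, -0.291, 0.057], 0.15)]
top mug_stack [([0.765, -0.258, 0.145], 0.91)]
top kraft_mid [([0.692, 0.098, 0.102], 0.79)]
top kraft_stack [([0.714, -0.22, 0.102], 0.89)]
scene rocker_switch [([0.611, -0.086, 0.05], 0.76)]
scene rocker_press [([0.608, -0.092, 0.066], 0.63)]
scene blue_top [([0.487, 0.103, 0.058], 0.45)]
scene green_top [([0.706, 0.449, 0.057], 0.59), ([0.56, 0.422, 0.06], 0.55), ([0.602, 0.267, 0.058], 0.52)]
scene red_top [([0.5, 0.113, 0.043], 0.59)]
scene mug_near [([0.417, -0.114, 0.053], 0.9), ([0.61, -0.085, 0.044], 0.44), ([0.521, -0.292, 0.059], 0.19)]
scene mug_left [([0.408, 0.258, 0.05], 0.84)]
scene mug_stack [([0.764, -0.233, 0.156], 0.91)]
scene kraft_mid [([0.716, 0.122, 0.106], 0.75)]
scene kraft_stack [([0.61, 0.274, 0.042], 0.69), ([0.76, -0.195, 0.073], 0.62)]
```

View pics/top.png

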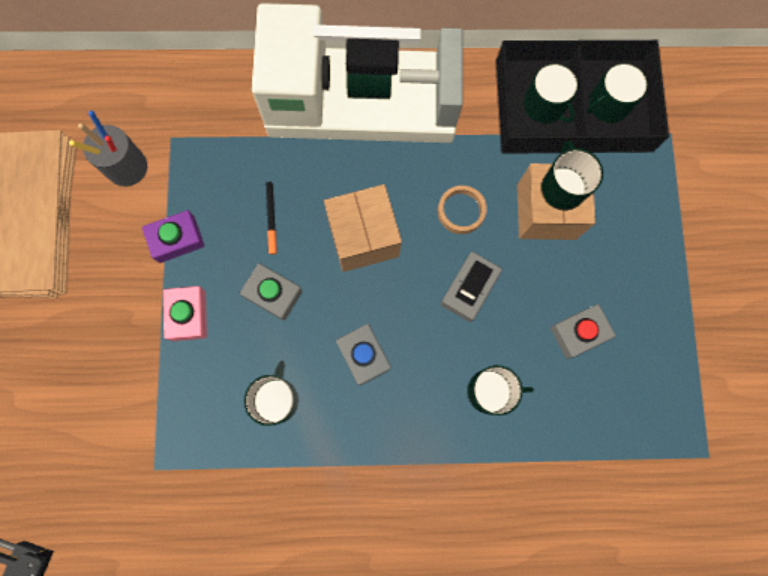

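View pics/scene.png

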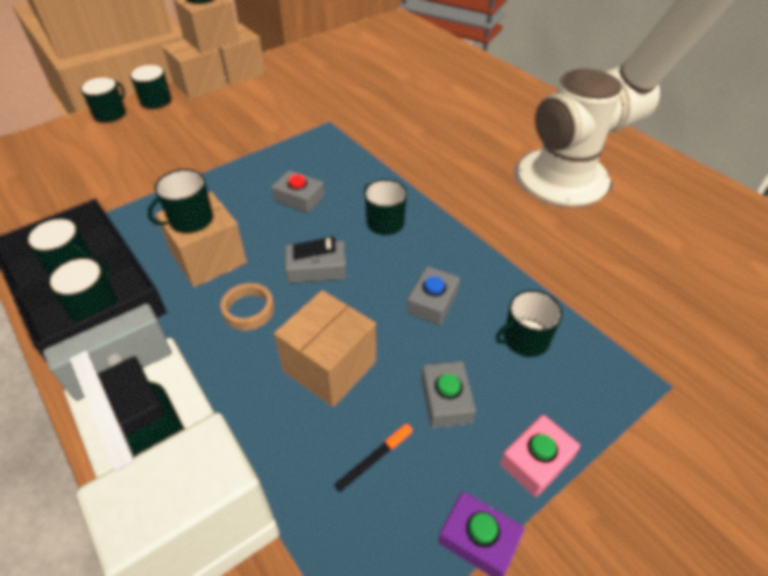

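The top view shows the robot at the bottom, with +x up and +y left. The rocker stripe is at about (467,296), blue at (363,353), the grey-boxed green at (269,289) and red at (587,330). The pink and purple boxes at (181,312) and (169,233) are decoys. The scene view agrees.

```bash
cat > h.py <<'E'
from station import sense, eyes, r
import cv2,numpy as np
def ray(c,uv,z):
    K=eyes.get_calibration(c);R=np.array(K['R']);t=np.array(K['t']).ravel()
    d=R.T@np.linalg.inv(K['camera_matrix'])@[*uv,1];o=-R.T@t
    return o+d*(z-o[2])/d[2]
def blob(m,near):
    n,l,s,c=cv2.connectedComponentsWithStats(m.astype(np.uint8))
    k=[i for i in range(1,n) if s[i,4]>8]
    i=min(k,key=lambda i:np.hypot(*(c[i]-near)));return c[i],s[i,4],l==i
E
python3 - <<'E'
from h import *
near={'top':dict(st=(467,296),bl=(363,353),gr=(269,289),pad=(478,279)),'scene':dict(st=(327,245),bl=(434,285),gr=(448,384),pad=(314,249))}
for c in near:
    im=eyes.capture(c);H=cv2.cvtColor(im,cv2.COLOR_BGR2HSV);h,s,v=[H[...,i].astype(int) for i in range(3)]
    M=dict(st=(s<60)&(v>170),bl=(abs(h-110)<12)&(s>150)&(v>100),gr=(abs(h-65)<15)&(s>120)&(v>70),pad=v<45)
    for k,m in M.items():
        b,a,mm=blob(m,np.array(near[c][k])/1.5)
        z=dict(st=.07,bl=.057,gr=.057,pad=.064)[k]
        print(c,k,b*1.5,a,np.round(ray(c,b,z),4)[:2])
        if c=='top' and k=='pad':
            (u,w,t)=cv2.minAreaRect(np.argwhere(mm)[:,::-1].astype(np.float32));print(u,w,t)
    x=(460,275,60,60)
    if c=='top': cv2.imwrite('pics/crop.png',cv2.resize(im[165:220,290:340],(600,600),interpolation=cv2.INTER_CUBIC))
E
```

```text
top st [467.02173913 293.80434783] 23 [ 0.578  -0.0791]
top bl [362.56976744 352.95348837] 129 [0.4793 0.1042]
top gr [268.44274809 288.35496183] 131 [0.5952 0.2679]
top pad [476.03149606 278.02559055] 254 [ 0.6071 -0.0973]
(317.3999938964844, 185.30001831054688) (12.403472900390625, 20.71379852294922) 29.744882583618164
scene st [327.75 243.  ] 10 [ 0.5785 -0.0796]
scene bl [433.96153846 285.03846154] 117 [0.4849 0.1073]
scene gr [448.25274725 384.93131868] 182 [0.6004 0.2702]
scene pad [309.21 248.42] 150 [ 0.61   -0.0938]
```

View pics/crop.png

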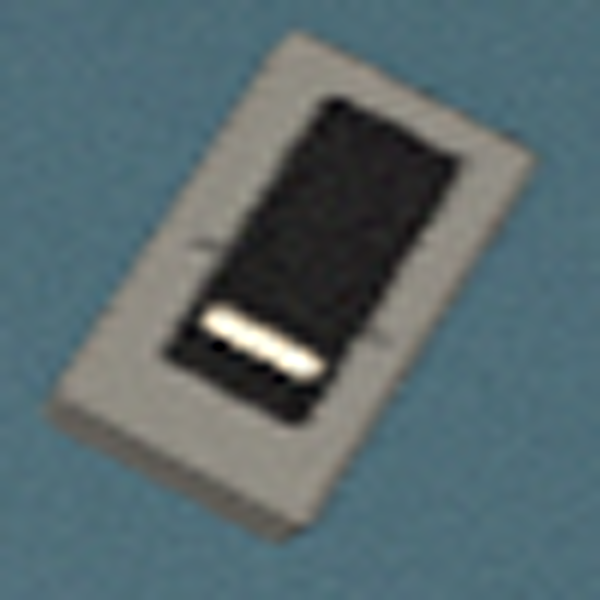

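The crop shows the stripe at (262,343) near the lower-left end of the paddle, with the paddle long axis at about -30° yaw. Both cameras put the stripe at (0.578,-0.079).

{"fn": "jog_arm", "kwargs": {"increments": [[0, 0, 0, 1], [0, 0, 0, 1], [0, 0, 0, 0]], "grip": 0}}

```text
time_s: 1.5
tcp_pos: [0.213, 0.5876, 0.4047]
ee_rot: [[0.874, -0.486, -0.0], [-0.486, -0.874, -0.0], [0.0, 0.0, -1.0]]
wrist_force: [-0.3, 0.1, 0.0]
gripper_width: 0.809
gripper_force: 0.0
```

```bash
cat >> h.py <<'E'
def need(x,y,ztip):
    s=sense();R=np.array(s['ee_rot']);p=np.array(s['tcp_pos'])
    d=R.T@(np.array([x,y,ztip])-(p+.182*R[:,2]))
    print('t',s['time_s'],'tcp',np.round(p,4),'tip',np.round(p+.182*R[:,2],4),'yaw',np.degrees(np.arctan2(R[1,0],R[0,0])),'F',np.round(s['wrist_force'],1),'rows',np.round(d/.02,2),'w',s['gripper_width'])
E
python3 -c "
from h import *
need(.5755,-.0778,.222)"
```

```text
t 1.5 tcp [0.213  0.5876 0.4047] tip [0.213  0.5875 0.2227] yaw -29.08910660868617 F [-0.3  0.1  0. ] rows [32.01 20.26  0.04] w 0.8094077457407072
```

{"fn": "jog_arm", "kwargs": {"increments": [[1, 0.63, 0, 0], [1, 0.63, 0, 0], [1, 0.63, 0, 0], [1, 0.63, 0, 0], [1, 0.63, 0, 0], [1, 0.63, 0, 0], [1, 0.63, 0, 0], [1, 0.63, 0, 0], [1, 0.63, 0, 0], [1, 0.63, 0, 0]]}}

```text
time_s: 2.5
tcp_pos: [0.3268, 0.3793, 0.405]
ee_rot: [[0.875, -0.484, 0.0], [-0.484, -0.875, 0.0], [-0.0, -0.0, -1.0]]
wrist_force: [0.1, 0.1, -0.1]
gripper_width: 0.012
gripper_force: 0.0
```

{"fn": "jog_arm", "kwargs": {"increments": [[1, 0.63, 0, 0], [1, 0.63, 0, 0], [1, 0.63, 0, 0], [1, 0.63, 0, 0], [1, 0.63, 0, 0], [1, 0.63, 0, 0], [1, 0.63, 0, 0], [1, 0.63, 0, 0], [1, 0.63, 0, 0], [1, 0.63, 0, 0]]}}

```text
time_s: 3.5
tcp_pos: [0.4403, 0.1719, 0.405]
ee_rot: [[0.875, -0.484, 0.001], [-0.484, -0.875, 0.0], [0.0, -0.001, -1.0]]
wrist_force: [-0.3, 0.2, -0.1]
gripper_width: 0.004
gripper_force: 0.0
```

{"fn": "jog_arm", "kwargs": {"increments": [[1, 0.63, 0, 0], [1, 0.63, 0, 0], [1, 0.63, 0, 0], [1, 0.63, 0, 0], [1, 0.63, 0, 0], [1, 0.63, 0, 0], [1, 0.63, 0, 0], [1, 0.63, 0, 0], [1, 0.63, 0, 0], [1, 0.63, 0, 0]]}}

```text
time_s: 4.5
tcp_pos: [0.5539, -0.0354, 0.4049]
ee_rot: [[0.875, -0.485, 0.0], [-0.485, -0.875, 0.0], [0.0, -0.0, -1.0]]
wrist_force: [0.2, -0.0, 0.8]
gripper_width: 0.005
gripper_force: 0.0
```

{"fn": "jog_arm", "kwargs": {"increments": [[1, 0.68, 0, 0], [1, 0.68, 0, 0], [0, 0, 0, 0], [0, 0, 0, 0]]}}

```text
time_s: 4.9
tcp_pos: [0.5751, -0.078, 0.4044]
ee_rot: [[0.874, -0.486, -0.001], [-0.486, -0.874, 0.0], [-0.001, 0.0, -1.0]]
wrist_force: [-0.8, 1.1, -0.5]
gripper_width: 0.009
gripper_force: 0.0
```

```bash
python3 -c "
from h import *
need(.5755,-.0778,.085)"
```

```text
t 4.9 tcp [ 0.5751 -0.078   0.4044] tip [ 0.575  -0.078   0.2224] yaw -29.094045649473596 F [-0.8  1.1 -0.5] rows [ 0.02 -0.02  6.87] w 0.009347062938289316
```

{"fn": "jog_arm", "kwargs": {"increments": [[0, 0, 1, 0], [0, 0, 1, 0], [0, 0, 1, 0], [0, 0, 1, 0], [0, 0, 1, 0], [0, 0, 1, 0], [0, 0, 0.8, 0], [0, 0, 0, 0]]}}

```text
time_s: 5.7
tcp_pos: [0.5741, -0.0768, 0.2667]
ee_rot: [[0.875, -0.485, -0.005], [-0.485, -0.875, -0.0], [-0.005, 0.003, -1.0]]
wrist_force: [-0.5, -0.3, -0.8]
gripper_width: 0.005
gripper_force: 0.0
```

```bash
python3 -c "
from h import *
need(.5755,-.0778,.060)"
```

```text
t 5.7 tcp [ 0.5741 -0.0768  0.2667] tip [ 0.5731 -0.0768  0.0847] yaw -29.008392609763526 F [-0.5 -0.3 -0.8] rows [ 0.13 -0.02  1.23] w 0.004594235494536853
```

{"fn": "jog_arm", "kwargs": {"increments": [[0.1, 0, 0.3, 0], [0, 0, 0.3, 0], [0, 0, 0.2, 0], [0, 0, 0.2, 0], [0, 0, 0.1, 0], [0, 0, 0.1, 0], [0, 0, 0, 0]]}}

```text
time_s: 6.4
tcp_pos: [0.5768, -0.0786, 0.2447]
ee_rot: [[0.874, -0.486, -0.0], [-0.486, -0.874, 0.0], [-0.0, 0.0, -1.0]]
wrist_force: [-1.2, 0.7, 1.4]
gripper_width: 0.008
gripper_force: 1.1
```

```bash
python3 -c "
from h import *
need(.5755,-.0778,.058)"
```

```text
t 6.4 tcp [ 0.5768 -0.0786  0.2447] tip [ 0.5767 -0.0786  0.0627] yaw -29.097737367192842 F [-1.2  0.7  1.4] rows [-0.07 -0.01  0.23] w 0.007739211446916815
```

{"fn": "jog_arm", "kwargs": {"increments": [[-0.05, 0, 0.05, 0], [0, 0, 0.05, 0], [0, 0, 0.05, 0], [0, 0, 0, 0]]}}

```text
time_s: 6.8
tcp_pos: [0.5764, -0.0783, 0.2431]
ee_rot: [[0.874, -0.486, 0.001], [-0.486, -0.874, -0.001], [0.001, -0.0, -1.0]]
wrist_force: [-4.0, 0.6, 8.2]
gripper_width: 0.003
gripper_force: 4.3
```

{"fn": "jog_arm", "kwargs": {"increments": [[0, 0, 0.05, 0], [0, 0, 0.05, 0], [0, 0, 0, 0]]}}

```text
time_s: 7.1
tcp_pos: [0.5764, -0.0783, 0.2427]
ee_rot: [[0.874, -0.485, 0.002], [-0.485, -0.874, -0.001], [0.002, -0.0, -1.0]]
wrist_force: [-5.1, 1.9, 16.3]
gripper_width: 0.003
gripper_force: 8.8
```

{"fn": "jog_arm", "kwargs": {"increments": [[0, 0, 0, 0], [0, 0, 0, 0], [0, 0, -0.5, 0], [0, 0, -1, 0], [0, 0, -1, 0], [0, 0, -1, 0], [-0.5, 0, 0, 0], [-1, 0, 0, 0], [-1, -0.5, 0, 0], [-1, -0.5, 0, 0]]}}

```text
time_s: 8.1
tcp_pos: [0.5234, -0.0264, 0.3086]
ee_rot: [[0.873, -0.487, -0.001], [-0.487, -0.873, 0.0], [-0.001, 0.001, -1.0]]
wrist_force: [0.2, -0.6, -0.0]
gripper_width: 0.004
gripper_force: 0.0
```

```bash
python3 - <<'E'
from h import *
need(.482,.106,.12)
a=eyes.capture('top');b=eyes.capture('scene')
cv2.imwrite('pics/after1.png',cv2.hconcat([cv2.resize(i,(400,400),interpolation=cv2.INTER_CUBIC) for i in (a[155:225,280:350],b[140:200,175:245])]))
E
```

```text
t 8.1 tcp [ 0.5234 -0.0264  0.3086] tip [ 0.5231 -0.0264  0.1266] yaw -29.165828192381515 F [ 0.2 -0.6 -0. ] rows [-5.02 -4.78  0.33] w 0.003523269863407737
```

View pics/after1.png

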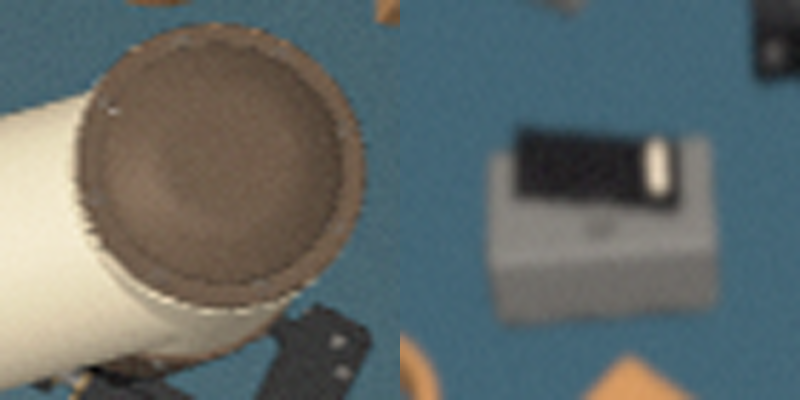

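The left crop (top view) is blocked by the arm. The right crop (scene) shows the striped end, at about (655,168), tilted down, so the rocker is on. Blue is next.

{"fn": "jog_arm", "kwargs": {"increments": [[-1, -0.95, 0, 0], [-1, -0.95, 0, 0], [-1, -0.95, 0, 0], [-1, -0.95, 0, 0], [-1, -0.95, 0, 0], [0, 0, 1, 0], [0, 0, 0.9, 0], [0, 0, 0, 0], [0, 0, 0, 0]]}}

```text
time_s: 9.1
tcp_pos: [0.4837, 0.1048, 0.2715]
ee_rot: [[0.874, -0.486, -0.001], [-0.486, -0.874, -0.001], [-0.0, 0.001, -1.0]]
wrist_force: [1.2, 0.2, -0.0]
gripper_width: 0.006
gripper_force: 0.0
```

```bash
python3 -c "
from h import *
need(.482,.106,.051)"
```

```text
t 9.1 tcp [0.4837 0.1048 0.2715] tip [0.4836 0.1046 0.0895] yaw -29.10066204831307 F [ 1.2  0.2 -0. ] rows [-0.1  -0.02  1.92] w 0.005950208856478452
```

{"fn": "jog_arm", "kwargs": {"increments": [[-0.1, 0, 0.5, 0], [0, 0, 0.5, 0], [0, 0, 0.3, 0], [0, 0, 0.2, 0], [0, 0, 0.2, 0], [0, 0, 0.1, 0], [0, 0, 0.1, 0], [0, 0, 0, 0]]}}

```text
time_s: 9.9
tcp_pos: [0.4817, 0.1059, 0.2337]
ee_rot: [[0.874, -0.486, 0.0], [-0.486, -0.874, 0.0], [0.0, -0.0, -1.0]]
wrist_force: [0.3, -0.1, -0.6]
gripper_width: 0.004
gripper_force: 0.0
```

```bash
python3 -c "
from h import *
need(.482,.106,.051)"
```

```text
t 9.9 tcp [0.4817 0.1059 0.2337] tip [0.4817 0.106  0.0517] yaw -29.095989212943806 F [ 0.3 -0.1 -0.6] rows [ 0.01 -0.01  0.03] w 0.004160594547473387
```

{"fn": "jog_arm", "kwargs": {"increments": [[0, 0, 0.05, 0], [0, 0, 0.05, 0], [0, 0, 0.05, 0], [0, 0, 0, 0]]}}

```text
time_s: 10.3
tcp_pos: [0.4818, 0.1061, 0.2334]
ee_rot: [[0.874, -0.485, 0.001], [-0.485, -0.874, -0.0], [0.001, -0.0, -1.0]]
wrist_force: [-6.9, -1.2, 20.4]
gripper_width: 0.006
gripper_force: 10.3
```

{"fn": "jog_arm", "kwargs": {"increments": [[0, 0, 0, 0], [0, 0, -0.5, 0], [0, 0, -1, 0], [0, 0, -1, 0], [0, 0, -1, 0], [0.1, -1, 0, 0], [0.1, -1, 0, 0], [0.1, -1, 0, 0], [0.1, -1, 0, 0], [0.1, -1, 0, 0]]}}

```text
time_s: 11.3
tcp_pos: [0.5396, 0.1893, 0.3007]
ee_rot: [[0.874, -0.486, 0.001], [-0.486, -0.874, 0.001], [0.0, -0.001, -1.0]]
wrist_force: [0.7, 0.5, -0.1]
gripper_width: 0.003
gripper_force: 0.0
```

{"fn": "jog_arm", "kwargs": {"increments": [[0.1, -1, 0, 0], [0.1, -1, 0, 0], [0.1, -1, 0, 0], [0.1, -1, 0, 0], [0.2, -0.95, 0, 0], [0, 0, 0.7, 0], [0, 0, 0.7, 0], [0, 0, 0, 0], [0, 0, 0, 0]]}}

```text
time_s: 12.2
tcp_pos: [0.5972, 0.2684, 0.2718]
ee_rot: [[0.874, -0.487, -0.002], [-0.487, -0.874, -0.001], [-0.001, 0.002, -1.0]]
wrist_force: [-0.2, 0.7, 0.6]
gripper_width: 0.001
gripper_force: 0.0
```

```bash
python3 - <<'E'
from h import *
need(.598,.269,.0515)
b=eyes.capture('scene')
cv2.imwrite('pics/after2.png',cv2.resize(b[140:320,240:400],(640,560),interpolation=cv2.INTER_CUBIC))
E
```

```text
t 12.2 tcp [0.5972 0.2684 0.2718] tip [0.5969 0.2681 0.0898] yaw -29.114123050690363 F [-0.2  0.7  0.6] rows [ 0.03 -0.07  1.92] w 0.0014351509184277024
```

View pics/after2.png

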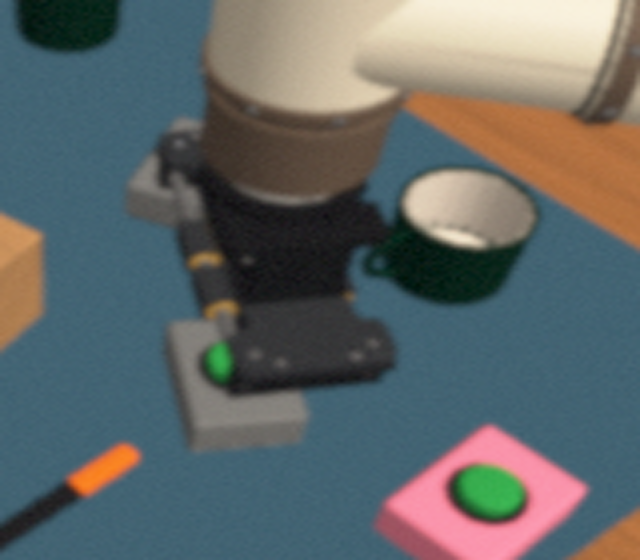

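The fingers are above the grey box's green button, at about (215,360) in the crop. The blue box is hidden behind the gripper, but the 20 N hard stop at 51 mm means it is down. Next I press green.

{"fn": "jog_arm", "kwargs": {"increments": [[0, 0, 0.5, 0], [0, 0, 0.5, 0], [0, 0, 0.3, 0], [0, 0, 0.2, 0], [0, 0, 0.2, 0], [0, 0, 0.1, 0], [0, 0, 0.1, 0], [0, 0, 0.05, 0], [0, 0, 0, 0]]}}

```text
time_s: 13.15
tcp_pos: [0.5976, 0.269, 0.2338]
ee_rot: [[0.874, -0.486, -0.0], [-0.486, -0.874, -0.0], [-0.0, 0.0, -1.0]]
wrist_force: [-1.4, -0.9, 1.6]
gripper_width: 0.007
gripper_force: 1.2
```

{"fn": "jog_arm", "kwargs": {"increments": [[0, 0, 0.05, 0], [0, 0, 0.05, 0], [0, 0, 0, 0]]}}

```text
time_s: 13.45
tcp_pos: [0.5976, 0.2691, 0.2336]
ee_rot: [[0.874, -0.486, 0.0], [-0.486, -0.874, -0.0], [0.001, 0.0, -1.0]]
wrist_force: [-5.4, -2.7, 10.8]
gripper_width: 0.006
gripper_force: 5.2
```

Green is at its hard stop. I lift straight up and check before handing in.

{"fn": "jog_arm", "kwargs": {"increments": [[0, 0, 0.05, 0], [0, 0, 0, 0], [0, 0, 0, 0], [0, 0, -0.5, 0], [0, 0, -1, 0], [0, 0, -1, 0], [0, 0, -1, 0], [0, 0, -1, 0], [0, 0, -1, 0], [0, 0, -1, 0]]}}

```text
time_s: 14.45
tcp_pos: [0.598, 0.2694, 0.3614]
ee_rot: [[0.874, -0.486, 0.001], [-0.486, -0.874, 0.001], [0.001, -0.002, -1.0]]
wrist_force: [0.0, -0.2, -0.5]
gripper_width: 0.004
gripper_force: 0.0
```

{"fn": "jog_arm", "kwargs": {"increments": [[-1, 0, 0, 0], [-1, -1, 0, 0], [-1, -1, 0, 0], [-1, -1, 0, 0], [-1, -1, 0, 0], [-1, -1, 0, 0], [-1, -1, 0, 0], [-1, -1, 0, 0], [0, 0, 0, 0], [0, 0, 0, 0]]}}

```text
time_s: 15.45
tcp_pos: [0.5258, 0.4701, 0.3601]
ee_rot: [[0.874, -0.485, 0.0], [-0.485, -0.874, 0.0], [-0.0, -0.0, -1.0]]
wrist_force: [0.7, 0.5, -0.5]
gripper_width: 0.009
gripper_force: 0.0
```

```bash
python3 - <<'E'
from h import *
need(0,0,0)
b=eyes.capture('scene');cv2.imwrite('pics/after3.png',cv2.resize(b[100:320,160:400],(780,585),interpolation=cv2.INTER_CUBIC))
E
```

```text
t 15.45 tcp [0.5258 0.4701 0.3601] tip [0.5258 0.4701 0.1781] yaw -29.03107921494399 F [ 0.7  0.5 -0.5] rows [-11.58  33.31   8.9 ] w 0.009362936981860465
```

View pics/after3.png

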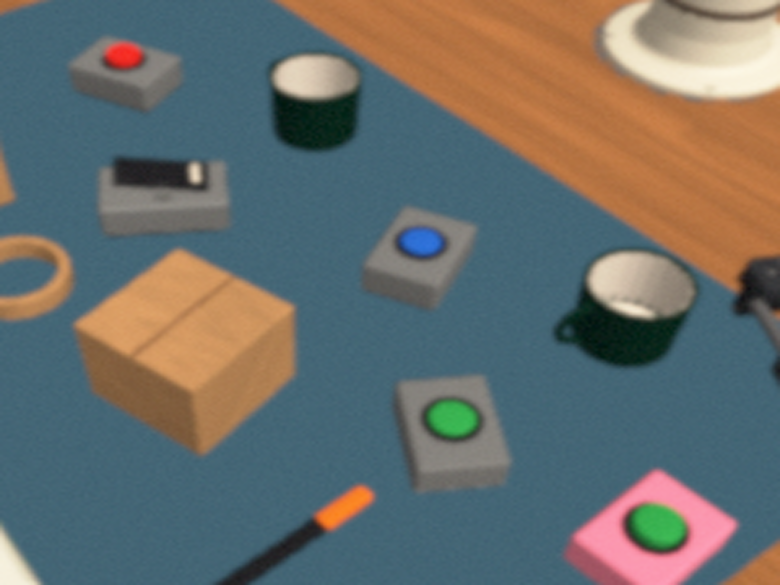

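The rocker stripe at (196,174) is down, and the blue (421,241) and green (452,418) buttons sit low in their bezels. Red (124,55) is still out and nothing has moved.

```bash
python3 -c "
from station import r
print(r.finish_job())"
```

```text
the job is handed in; nothing more can be done
None
```

I switched the rocker on, then pressed the blue and green buttons down to their stops in that order, without touching red; the final camera view showed nothing displaced, and I handed the job in at about 15.5 s (no verdict came back).

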